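# Half exposure in the light box

## Task

Set the grey light box up for a half exposure: first push its front door fully shut, so that it seats on its catch; then slide the shutter on the box's top to the left (towards the door's hinge side) against its spring until it is half open, the pointer at the long middle mark, never letting it go well past half. Finish while still holding the shutter still at half travel, do not let it go, and do not knock over the beaker or the jar beside the box.

Things in the scene. Friction and masses are not known exactly. Their poses are not given: they have to be found in the camera images.
- light_box: Grey metal box fixed to the table, 150 (x, depth) x 170 (y, width) x 120 mm high. Origin: centre of its underside, on the table. Its own -x axis looks out of its open front (roughly to the robot), +y to its left seen from the robot, z up. Door in front, shutter on top. On the top two rails along y, 10 mm high, run at x = +38 and -38 mm (12 mm wide), with low end stops.
- door_leaf (a joint): Angle of the door in rad: 0 = fully shut and seated, grows as it opens outwards (toward the robot); range 0 to 1.3. Starts open at 0.55 to 1.0. It swings freely, stays where it is left, and meets a sprung roller catch between 0.10 and 0.04 rad, which takes about 7 N at door_push to pass; past that the catch draws it home against a rigid stop at 0.
- door_hinge (a point): Point on the door's vertical hinge axis, at 90 mm height; fixed to the box at (-80, +83) mm in the box's frame (its left front edge). The door, 10 mm thick and 164 mm wide, from 8 to 114 mm high, reaches from here: at angle a the direction from hinge to free edge, in the box's frame, is (-sin a, -cos a).
- door_push (a point): Point on the door's outer face near its free edge, 125 mm from the hinge axis, at 90 mm height, 24 mm below the door's top: a good place to push. The face's outward normal at angle a is (-cos a, +sin a) in the box's frame. A small knob, 16 mm wide, sticks 21 mm out of the face lower down, at 35 mm height and 145 mm from the hinge.
- shutter_plate (a joint): Travel of the shutter in m along the box's +y: 0 = closed (where its spring returns it), 0.030 = half open, 0.060 = fully open at its stop. The spring pulls it shut with about 3.6 N at 0, 7 N at half and 11 N fully open.
- shutter_tab (a point): Centre of the top of the shutter's upright metal tab, the grip: 12 mm thick along the box's y (slide direction), 36 mm wide along x, top 155.5 mm above the table, 31 mm clear of the shutter plate (plate top at 124.5 mm). Closed: at (0, -30) mm in the box's frame. A pointer on the plate's front edge shows on marks on the box top: short = closed, long = half, short = open.
- water_beaker: Clear plastic beaker 62 x 68 x 66 mm standing to the left of the box; origin at the centre of its underside, z up. Not to be knocked over.
- red_jar: Small lidded jar, 42 mm across and 48 mm high, standing to the right of the box; origin at the centre of its underside, z up. Not to be knocked over.

How it is judged:
On the way, in this order (a step that is already met when the one before it is completed fails the run):
1. the door is shut and seated on its catch (value of joint door_leaf below 0.025 rad), for 0.2 s.
2. the shutter is held half open (value of joint shutter_plate between 0.025 and 0.035 m), for 0.5 s.
At the end, for the whole second after the job is handed in: The door is shut on its catch (within 0.025 rad), and the robot is touching the shutter and holding it still at 30 mm of travel, within 5 mm, against its spring; beaker and jar stand upright (all of step 2 and value of joint door_leaf below 0.025 rad and velocity of joint shutter_plate between -0.01 and 0.01 m/s and contact force between any of the fingers, the arm and shutter_plate above 1 N and angle between each of water_beaker, red_jar's own z axis and vertical below 0.3 rad); the arm keeps its last pose, push and grip.
It fails at once if the shutter is opened well past half (over 45 mm) (value of joint shutter_plate above 0.045 m).
It fails at once if the beaker or the jar is knocked over (angle between any of water_beaker, red_jar's own z axis and vertical above 0.7 rad).
It also fails if it takes over 45 s, if anything falls off the work surface, if the arm or the gripper's body presses on something with over 40 N, if the wrist force passes 120 N, or if a joint passes its speed limit or range.

## Robot

A 7-joint arm with a two-finger parallel gripper is mounted at the origin on the work surface; the furniture and walls round the work are solid. World frame = base frame: x ahead of the robot, y to its left, z up, the work surface at z = 0. Lengths are in m, angles in rad, forces in N, time in s.
With the tool pointing down it reaches from about 0.425 to 0.925 m from the base axis. Payload 6.8 kg.
Tool frame: the origin (TCP) lies between the finger pads; the fingertips stand 11 mm ahead of it and the grasp point (between the pads) lies 8 mm behind it; z points along the fingers, y is the line along which they close (so a half turn about z gives the same grasp; the last joint's range is limited). The gripper opens to 85 mm and grips with 20 to 120 N. Pads are 22 mm wide; open, the fingers measure 114 mm over their backs; the gripper's body (76 mm by 85 mm) begins 54 mm behind the grasp point. The pads swing forward as they close: fully open they stand 13 mm farther back than shut.
Start: joints at [1.007, 0.477, 0.022, 1.555, -0.011, 1.109, -0.083], TCP at [0.297, -0.606, 0.242] pointing down, gripper open.
Joint ranges: [-2.96, 2.96], [-0.34, 2.1], [-1.41, 1.46], [0.24, 2.44], [-1.37, 4.51], [0.17, 1.92], [-2.96, 2.96]. Speed limits (rad/s): [2.39, 2.39, 3.14, 3.14, 3.14, 3.14, 3.14].

## Interface

Orientations are given as a rotation vector (axis times angle).
In Python, from bench import r gives the robot as it stands.
- The arm moves only by the tool send_rows, never from a script. Its argument "deltas" is a list of rows, each an object of numbers: "dx", "dy", "dz": the shift along the world's x, y, z in mm; "rx", "ry", "rz": the turn, a rotation vector about the world's x, y, z in degrees. A call has 1 to 5 rows; each row is the pose to reach, as a shift and turn from the pose commanded when the call began; what a row does not reach only later rows make up. A row lasts 1/12 s, in which the tool goes at most 41.7 mm and 7.16 degrees, less where a joint would pass 70% of its speed; a pose out of reach is approached as far as the arm can. A call with a gripper value outside its range is refused whole. "jaw" is the finger opening in mm, from 0 to 85.4, set as the call begins (left out, the last holds). The fingers move at their own pace and stop on an object; "newtons" is the grip in N (left out, the last holds). Time passes only in rows, so rows that repeat a pose let the fingers close. It gives the time, the measured TCP pose, the force, the opening and the grip force at its end, in the units of the state.
- r.get_obs(): the state, without advancing time (a new reading comes with each control period).
- r.grab_frame(name): name is "scene" or "top" or "wrist"; returns a dict with "frame" (480x640x3 uint8, blue, green, red), "z_map" (480x640 float32, m along the optical axis (not along the pixel's ray), 0 where there is no reading), "vertical_fov" (degrees; the focal length in pixels is half the picture's height over the tangent of half this angle, whatever the lens; pixels are square), "cx", "cy" (the principal point, pixels), "xyz" and "orientation" of the camera in the world. Camera axes: x right, y down, z forward; pixel columns grow to the right and rows downward; lengths in m; the calibration is good to about 2 mm. A picture is of the moment at which its call begins.
- r.hand_in(): hands the job in; it is judged then, once.
The state is a dict: "clock": time; "joints": joint angles; "qvel": joint speeds; "tau": joint torques, N m; "tcp_pos": TCP position; "orientation": TCP orientation; "contact_force": force on the tool from outside, world axes, zero at the start; "moment": the same for the moment, N m; "grip_width": finger opening in m; "gripper_force": force on a finger pad.
Only numpy, scipy, OpenCV 4.12 (cv2) and the standard library are available. Lean on these libraries where they do the work, as an engineer would, in place of code of your own. Each camera call takes 0.05 s, during which the arm holds its last target. There are 200 camera calls.

## Working session

There is one attempt and no reset: what is moved stays moved. The work goes in short steps, Python scripts to look and compute and a tool call to move; the robot and the scene stay as the last step left them, time stands still between calls to the robot, and variables do not carry over. Pictures are saved under pics/ and viewed, at most 10 in all, crops included, and the job is handed in when it is done.

Besides the shell and the picture viewer there is one more tool, called after "Call:" as a command line: name --argument value ..., lists and objects as JSON in quotes. send_rows: Moves the arm, as the interface text tells. Its arguments: {"type":"object","properties":{"deltas":{"type":"array","items":{"type":"object","properties":{"dx":{"type":"number"},"dy":{"type":"number"},"dz":{"type":"number"},"rx":{"type":"number"},"ry":{"type":"number"},"rz":{"type":"number"}}}},"jaw":{"type":"number"},"newtons":{"type":"number"}},"required":["deltas"]}

```bash
mkdir -p pics; cat > h.py <<'E'
import numpy as np, cv2
from scipy.spatial.transform import Rotation as R
from bench import r
def grab(n):
    f=r.grab_frame(n); f['f']=240/np.tan(np.radians(f['vertical_fov'])/2); f['R']=R.from_rotvec(f['orientation']).as_matrix(); return f
def cloud(f):
    v,u=np.mgrid[:480,:640]; z=f['z_map']
    p=np.stack([(u-f['cx'])/f['f']*z,(v-f['cy'])/f['f']*z,z],-1)
    return p@f['R'].T+np.array(f['xyz'])
def ray(f,u,v,h):
    d=f['R']@np.array([(u-f['cx'])/f['f'],(v-f['cy'])/f['f'],1]); o=np.array(f['xyz']); return o+d*(h-o[2])/d[2]
E
python3 - <<'E'
from h import *
import pickle
for n in ('scene','top'):
    f=grab(n); pickle.dump(f,open(n+'.pkl','wb')); cv2.imwrite(f'pics/{n}0.png',f['frame']); print(n,f['xyz'],f['orientation'],f['f'],f['cx'],f['cy'],(f['z_map']>0).mean())
print(r.get_obs())
E
```

```text
scene [0.0167486  0.38366127 0.67765842] [-1.27293914  2.13434097 -1.01363108] 514.1226323981546 314.6158178861626 248.01993415911298 0.9958626302083333
top [0.49335248 0.0516184  0.97289086] [-2.13593583  2.0905674  -0.17550877] 477.31510682720324 321.6240655429131 249.56167246355486 0.99591796875
{'clock': 0.1, 'joints': array([ 1.00688516,  0.47772648,  0.02235704,  1.55635688, -0.01149831,
        1.1092908 , -0.08313925]), 'qvel': array([ 5.50556103e-04, -2.42893354e-03,  1.37282316e-04, -2.72275250e-03,
        2.03214305e-03,  6.01182578e-04, -4.20894274e-05]), 'tau': array([ 5.28838325e-03, -5.97760856e+01,  1.61428783e+00, -2.81954080e+01,
        1.28572300e-02,  5.07191449e-03, -2.71413518e-05]), 'tcp_pos': array([ 0.29688416, -0.60563013,  0.24141532]), 'orientation': array([-3.05883188e+00, -7.09400353e-01,  7.81370849e-04]), 'contact_force': array([-0.74792848,  0.61499894,  0.21946921]), 'moment': array([-0.01497502,  0.00872415, -0.03078893]), 'gripper_force': 0.0, 'grip_width': 0.08541914308332527}
```

View pics/scene0.png

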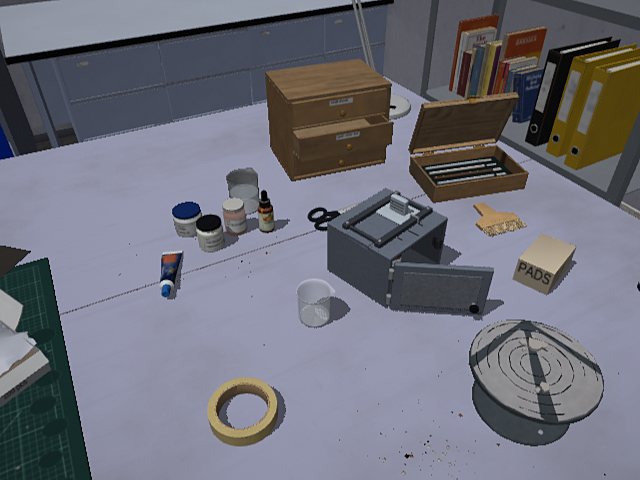

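View pics/top0.png

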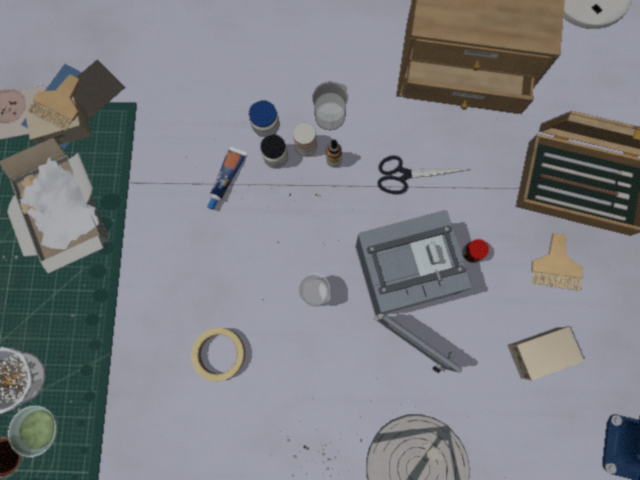

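The scene view shows the box at about (390,245) with its door open to the right, and the beaker at (315,303). In the top view the box is at (415,262), the tab at (435,253), the door from (380,318) to (458,368), the red jar at (478,250) and the beaker at (315,291).

```bash
python3 - <<'E'
from h import *
import pickle
C={n:pickle.load(open(n+'.pkl','rb')) for n in('scene','top')}
P={n:cloud(C[n]) for n in C}
t=P['top']; c0=t[265,415]; print('c0',c0)
def sel(p,lo,hi,cx=c0,rad=0.2):
    return p[(p[...,2]>lo)&(p[...,2]<hi)&(np.hypot(p[...,0]-cx[0],p[...,1]-cx[1])<rad)]
for n in P:
    q=sel(P[n],.112,.135,rad=.13); print(n,len(q), np.percentile(q[:,2],[5,25,50,75,95]))
    tb=sel(P[n],.145,.175,rad=.1); print(' tab',len(tb),tb.mean(0),np.percentile(tb[:,2],[50,90,98]), cv2.minAreaRect((tb[tb[:,2]>.15][:,:2]*1000).astype(np.float32)))
    q=q[q[:,2]>.117]
    rect=cv2.minAreaRect((q[:,:2]*1000).astype(np.float32)); print(' box',rect)
# colour corners of box top in top view: print door band
d=sel(P['top'],.095,.135,cx=ray(C['top'],418,343,.114),rad=.12)
u=P['top'][300:380,370:475]; m=(u[...,2]>.09)&(u[...,2]<.122)
pts=u[m]; vv,uu=np.nonzero(m); k=(vv+300)>318+(uu+370-380)*0.0+2
l=cv2.fitLine(pts[k][:,:2].astype(np.float32),cv2.DIST_HUBER,0,.01,.01).ravel(); print('doorline',l,k.sum(), pts[k].min(0),pts[k].max(0))
for n,(uu,vv) in {'jar':(478,250),'beaker':(315,290)}.items(): print(n,P['top'][vv,uu])
# tab rays: top-centre in both
for n in C: print(n, ray(C[n],*( (435,254) if n=='top' else (401,200)),.1555))
for n,w in(('scene',(370,470,180,230)),('top',(410,460,230,280))):
    f=C[n]['frame']; a,b,c,d=w
    cv2.imwrite(f'pics/{n}1.png',cv2.resize(f[c-20:d+100 if n=="top" else d+100,a-60:b+40],None,fx=4,fy=4)[:600,:800])
E
```

```text
c0 [ 0.63011736 -0.09710515  0.11802252]
scene 4637 [0.11458207 0.1194039  0.12055719 0.12479439 0.13040596]
 tab 141 [ 0.6452815  -0.12021768  0.1525209 ] [0.15374799 0.15611733 0.15716997] ((647.5419311523438, -122.25670623779297), (36.15571212768555, 14.372221946716309), 16.510799407958984)
 box ((639.1321411132812, -94.10968017578125), (151.1936798095703, 173.72305297851562), 16.44415283203125)
top 7690 [0.11678483 0.11883967 0.12038029 0.12399606 0.13009302]
 tab 161 [ 0.6471631  -0.12300414  0.15357497] [0.15413578 0.15622832 0.15724147] ((648.0394287109375, -124.0755386352539), (35.82640838623047, 12.944562911987305), 15.464140892028809)
 box ((639.640380859375, -95.13257598876953), (149.90618896484375, 170.35914611816406), 16.376930236816406)
doorline [ 0.5574728   0.8301952   0.487717   -0.11173825] 649 [ 0.4440675  -0.175722    0.09000442] [ 0.52972337 -0.04366618  0.11858514]
jar [ 0.67334475 -0.23230994  0.04909831]
beaker [0.59286718 0.08640735 0.00315948]
scene [ 0.64022851 -0.12072443  0.1555    ]
top [ 0.64410437 -0.12534471  0.1555    ]
```

View pics/top1.png

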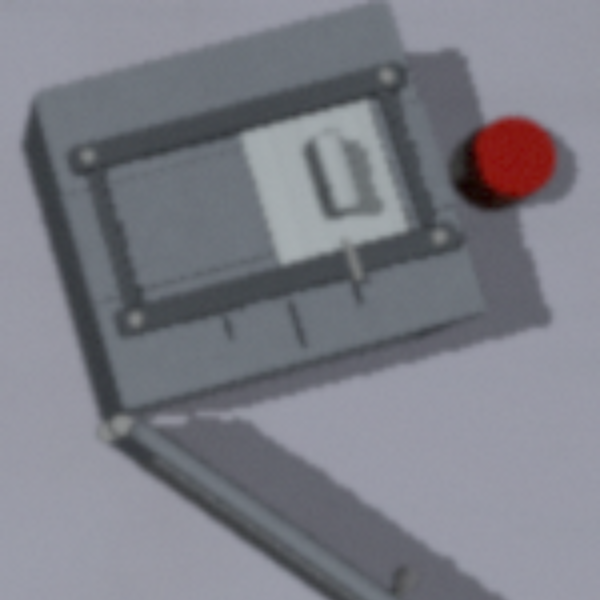

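Box centre is about (0.6395, -0.0946), yaw 16.4°, and the door angle about 0.88 rad. Now moving to the door's outer side with the fingers shut.

Call:
send_rows --deltas '[{"dx": 10, "dy": 35, "rz": -2}, {"dx": 21, "dy": 72, "rz": -4}, {"dx": 33, "dy": 110, "rz": -6}, {"dx": 44, "dy": 148, "rz": -8}, {"dx": 55, "dy": 186, "rz": -9.7}]' --jaw 0

```text
$.deltas[0]: bad value
```

```bash
python3 - <<'E'
from h import *
import pickle
p=cloud(pickle.load(open('top.pkl','rb')))
q=p[400:475,360:470].reshape(-1,3); q=q[q[:,2]>.03]; print('disc',q.min(0),q.max(0))
o=r.get_obs(); print(o['clock'],o['tcp_pos'],o['orientation'],o['contact_force']); print(R.from_rotvec(o['orientation']).as_matrix().round(3))
E
```

```text
disc [ 0.26804601 -0.18982321  0.08251536] [0.49335248 0.0516184  0.97289086]
0.1 [ 0.29688416 -0.60563013  0.24141532] [-3.05883188e+00 -7.09400353e-01  7.81370849e-04] [-0.74792848  0.61499894  0.21946921]
[[ 0.898  0.44  -0.001]
 [ 0.44  -0.898  0.001]
 [-0.    -0.002 -1.   ]]
```

Call:
send_rows --deltas '[{"dx": 10, "dy": 35, "dz": 0, "rx": 0, "ry": 0, "rz": -2}, {"dx": 21, "dy": 72, "dz": 0, "rx": 0, "ry": 0, "rz": -4}, {"dx": 33, "dy": 110, "dz": 0, "rx": 0, "ry": 0, "rz": -6}, {"dx": 44, "dy": 148, "dz": 0, "rx": 0, "ry": 0, "rz": -8}, {"dx": 55, "dy": 186, "dz": 0, "rx": 0, "ry": 0, "rz": -9.7}]' --jaw 0

```text
clock: 0.52
tcp_pos: [0.3522, -0.4181, 0.2419]
orientation: [-3.109, -0.445, 0.001]
contact_force: [0.9, -0.5, -0.4]
grip_width: 0.0257
gripper_force: 0.0
```

Call:
send_rows --deltas '[{"dx": 11, "dy": 38, "dz": 0, "rx": 0, "ry": 0, "rz": 0}, {"dx": 22, "dy": 76, "dz": 0, "rx": 0, "ry": 0, "rz": 0}, {"dx": 33, "dy": 114, "dz": 0, "rx": 0, "ry": 0, "rz": 0}, {"dx": 44, "dy": 152, "dz": 0, "rx": 0, "ry": 0, "rz": 0}, {"dx": 55, "dy": 190, "dz": 0, "rx": 0, "ry": 0, "rz": 0}]'

```text
clock: 0.93
tcp_pos: [0.407, -0.2282, 0.2422]
orientation: [3.109, 0.448, -0.0]
contact_force: [-0.1, 0.2, 0.0]
grip_width: -0.0
gripper_force: 0.0
```

Call:
send_rows --deltas '[{"dx": 11, "dy": 35, "dz": 0, "rx": 0, "ry": 0, "rz": 0}, {"dx": 22, "dy": 70, "dz": 0, "rx": 0, "ry": 0, "rz": 0}, {"dx": 33, "dy": 105, "dz": 0, "rx": 0, "ry": 0, "rz": 0}, {"dx": 45, "dy": 141, "dz": 0, "rx": 0, "ry": 0, "rz": 0}, {"dx": 45, "dy": 141, "dz": -30, "rx": 0, "ry": 0, "rz": 0}]'

```text
clock: 1.35
tcp_pos: [0.458, -0.0816, 0.2167]
orientation: [-3.107, -0.463, -0.019]
contact_force: [0.7, -0.2, 0.1]
grip_width: 0.0
gripper_force: 0.0
```

```bash
python3 - <<'E'
from h import *
f=grab('top'); cv2.imwrite('pics/t2.png',f['frame'][150:450,250:650][:, :])
print(r.get_obs()['tcp_pos'])
E
```

```text
[ 0.45205735 -0.08477736  0.20878536]
```

View pics/t2.png

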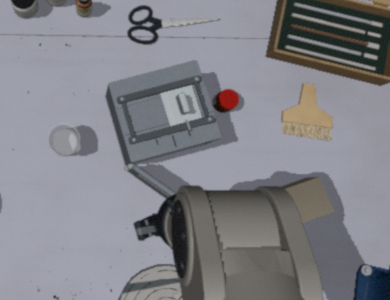

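The arm is over the scene with the gripper in front of the door, and the box, jar and beaker are undisturbed. I descend in front of the door.

Call:
send_rows --deltas '[{"dx": 0, "dy": 0, "dz": -35, "rx": 0, "ry": 0, "rz": 0}, {"dx": 0, "dy": 0, "dz": -70, "rx": 0, "ry": 0, "rz": 0}, {"dx": 0, "dy": 0, "dz": -100, "rx": 0, "ry": 0, "rz": 0}, {"dx": 0, "dy": 0, "dz": -122, "rx": 0, "ry": 0, "rz": 0}, {"dx": 0, "dy": 0, "dz": -122, "rx": 0, "ry": 0, "rz": 0}]'

```text
clock: 1.82
tcp_pos: [0.4487, -0.0892, 0.0867]
orientation: [-3.107, -0.448, 0.013]
contact_force: [-0.8, 0.4, -0.8]
grip_width: 0.0
gripper_force: 0.0
```

Call:
send_rows --deltas '[{"dx": 9, "dy": -7, "dz": 0, "rx": 0, "ry": 0, "rz": 0}, {"dx": 18, "dy": -13, "dz": 0, "rx": 0, "ry": 0, "rz": 0}, {"dx": 27, "dy": -19, "dz": 0, "rx": 0, "ry": 0, "rz": 0}, {"dx": 36, "dy": -25, "dz": 0, "rx": 0, "ry": 0, "rz": 0}, {"dx": 45, "dy": -31, "dz": 0, "rx": 0, "ry": 0, "rz": 0}]'

```text
clock: 2.23
tcp_pos: [0.4991, -0.1211, 0.0915]
orientation: [3.109, 0.447, 0.004]
contact_force: [-0.2, 1.2, 0.8]
grip_width: 0.0001
gripper_force: 0.6
```

Call:
send_rows --deltas '[{"dx": 10, "dy": -7, "dz": 0, "rx": 0, "ry": 0, "rz": 0}, {"dx": 20, "dy": -14, "dz": 0, "rx": 0, "ry": 0, "rz": 0}, {"dx": 30, "dy": -21, "dz": 0, "rx": 0, "ry": 0, "rz": 0}, {"dx": 38, "dy": -27, "dz": 0, "rx": 0, "ry": 0, "rz": 0}, {"dx": 44, "dy": -32, "dz": 0, "rx": 0, "ry": 0, "rz": 0}]'

```text
clock: 2.65
tcp_pos: [0.5427, -0.1533, 0.0908]
orientation: [3.109, 0.447, 0.002]
contact_force: [-1.0, 1.0, -0.4]
grip_width: -0.0
gripper_force: 0.3
```

Call:
send_rows --deltas '[{"dx": 4, "dy": -3, "dz": 0, "rx": 0, "ry": 0, "rz": 0}, {"dx": 8, "dy": -6, "dz": 0, "rx": 0, "ry": 0, "rz": 0}, {"dx": 12, "dy": -9, "dz": 0, "rx": 0, "ry": 0, "rz": 0}, {"dx": 15, "dy": -11, "dz": 0, "rx": 0, "ry": 0, "rz": 0}, {"dx": 17, "dy": -12, "dz": 0, "rx": 0, "ry": 0, "rz": 0}]'

```text
clock: 3.07
tcp_pos: [0.5572, -0.1642, 0.0898]
orientation: [-3.109, -0.448, 0.003]
contact_force: [0.0, 0.3, -0.1]
grip_width: 0.0
gripper_force: 0.2
```

Call:
send_rows --deltas '[{"dx": 1, "dy": 0.3, "dz": 0, "rx": 0, "ry": 0, "rz": 0}, {"dx": 2, "dy": 0.6, "dz": 0, "rx": 0, "ry": 0, "rz": 0}, {"dx": 3, "dy": 1, "dz": 0, "rx": 0, "ry": 0, "rz": 0}, {"dx": 4, "dy": 1.2, "dz": 0, "rx": 0, "ry": 0, "rz": 0}, {"dx": 4, "dy": 1.2, "dz": 0, "rx": 0, "ry": 0, "rz": 0}]'

```text
clock: 3.48
tcp_pos: [0.5602, -0.1642, 0.0905]
orientation: [3.109, 0.446, -0.006]
contact_force: [-7.4, -1.9, 5.6]
grip_width: -0.0004
gripper_force: 4.1
```

```bash
python3 - <<'E'
from h import *
f=grab('scene'); cv2.imwrite('pics/s2.png',cv2.resize(f['frame'][170:330,300:510],None,fx=3,fy=3))
E
```

```text
(no output)
```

View pics/s2.png

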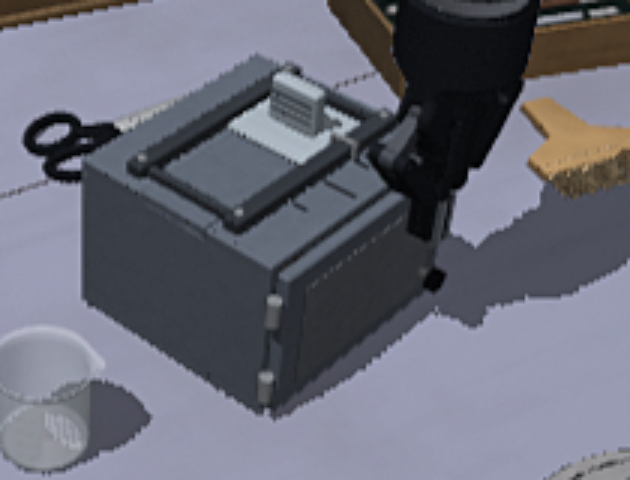

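The crop shows the door flush along the box front, with the fingers still on it near (430,220). I push a little more to confirm it sits on a rigid stop.

Call:
send_rows --deltas '[{"dx": 1, "dy": 0.3, "dz": 0, "rx": 0, "ry": 0, "rz": 0}, {"dx": 2, "dy": 0.6, "dz": 0, "rx": 0, "ry": 0, "rz": 0}, {"dx": 3, "dy": 0.9, "dz": 0, "rx": 0, "ry": 0, "rz": 0}, {"dx": 3, "dy": 0.9, "dz": 0, "rx": 0, "ry": 0, "rz": 0}, {"dx": 3, "dy": 0.9, "dz": 0, "rx": 0, "ry": 0, "rz": 0}]'

```text
clock: 3.95
tcp_pos: [0.5603, -0.1641, 0.0902]
orientation: [3.109, 0.445, -0.015]
contact_force: [-16.5, -3.8, 11.5]
grip_width: 0.0002
gripper_force: 8.2
```

The force rose with no movement, so the door is seated. I back off, rise and open the jaw.

Call:
send_rows --deltas '[{"dx": -15, "dy": -4, "dz": 0, "rx": 0, "ry": 0, "rz": 0}, {"dx": -38, "dy": -11, "dz": 0, "rx": 0, "ry": 0, "rz": 0}, {"dx": -38, "dy": -11, "dz": 35, "rx": 0, "ry": 0, "rz": 0}, {"dx": -38, "dy": -11, "dz": 75, "rx": 0, "ry": 0, "rz": 0}, {"dx": -38, "dy": -11, "dz": 110, "rx": 0, "ry": 0, "rz": 0}]'

```text
clock: 4.37
tcp_pos: [0.5273, -0.1729, 0.2023]
orientation: [3.109, 0.448, 0.002]
contact_force: [1.9, -0.1, -0.2]
grip_width: 0.0
gripper_force: 0.0
```

Call:
send_rows --deltas '[{"dx": 0, "dy": 0, "dz": 30, "rx": 0, "ry": 0, "rz": 0}, {"dx": 30, "dy": 13, "dz": 30, "rx": 0, "ry": 0, "rz": 0}, {"dx": 60, "dy": 26, "dz": 30, "rx": 0, "ry": 0, "rz": 0}, {"dx": 90, "dy": 39, "dz": 30, "rx": 0, "ry": 0, "rz": 0}, {"dx": 118, "dy": 50, "dz": 30, "rx": 0, "ry": 0, "rz": 0}]' --jaw 50 --newtons 40

```text
clock: 4.78
tcp_pos: [0.6473, -0.1216, 0.2314]
orientation: [3.109, 0.449, 0.004]
contact_force: [1.2, 0.3, 0.5]
grip_width: 0.0501
gripper_force: 0.0
```

```bash
python3 - <<'E'
from h import *
f=grab('wrist'); cv2.imwrite('pics/w3.png',f['frame']); p=cloud(f)
o=r.get_obs(); print(o['tcp_pos'],o['orientation'],o['grip_width'],o['contact_force'])
m=(p[...,2]>.145)&(p[...,2]<.165)&(np.hypot(p[...,0]-.648,p[...,1]+.1234)<.04); q=p[m]
if len(q)>5: print(len(q),cv2.minAreaRect((q[:,:2]*1000).astype(np.float32)),np.percentile(q[:,2],[50,95]))
E
```

```text
[ 0.65199482 -0.11754416  0.23097613] [-3.10620609 -0.45595048 -0.01093316] 0.049880073466220566 [5.18876047 3.53549362 2.03908525]
1174 ((649.562255859375, -123.29817199707031), (35.49420166015625, 12.025373458862305), 16.259737014770508) [0.15418525 0.15540852]
```

View pics/w3.png

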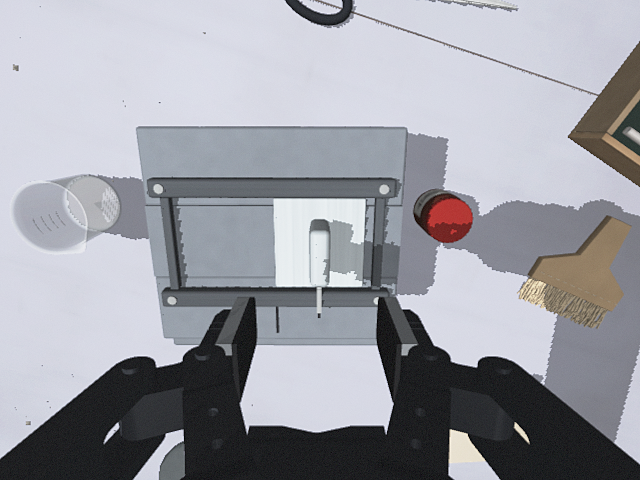

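The wrist view shows the tab at (319,252) centred between the pads, the door flush at about (280,342), and the jar and beaker upright. I let the arm settle while partly descending.

Call:
send_rows --deltas '[{"dx": 0, "dy": 0, "dz": -20, "rx": 0, "ry": 0, "rz": 0}, {"dx": 0, "dy": 0, "dz": -40, "rx": 0, "ry": 0, "rz": 0}, {"dx": 0, "dy": 0, "dz": -40, "rx": 0, "ry": 0, "rz": 0}, {"dx": 0, "dy": 0, "dz": -40, "rx": 0, "ry": 0, "rz": 0}, {"dx": 0, "dy": 0, "dz": -40, "rx": 0, "ry": 0, "rz": 0}]'

```text
clock: 5.25
tcp_pos: [0.6457, -0.1231, 0.1915]
orientation: [3.109, 0.448, 0.003]
contact_force: [0.8, 0.0, 0.3]
grip_width: 0.0501
gripper_force: 0.0
```

Call:
send_rows --deltas '[{"dx": 3, "dy": 0, "dz": -20, "rx": 0, "ry": 0, "rz": 0}, {"dx": 3, "dy": 0, "dz": -38, "rx": 0, "ry": 0, "rz": 0}, {"dx": 3, "dy": 0, "dz": -50, "rx": 0, "ry": 0, "rz": 0}, {"dx": 3, "dy": 0, "dz": -50, "rx": 0, "ry": 0, "rz": 0}, {"dx": 3, "dy": 0, "dz": -50, "rx": 0, "ry": 0, "rz": 0}]'

```text
clock: 5.67
tcp_pos: [0.6482, -0.1231, 0.1408]
orientation: [3.109, 0.448, 0.0]
contact_force: [-0.2, 0.2, -1.0]
grip_width: 0.05
gripper_force: 0.0
```

Call:
send_rows --deltas '[{"dx": 0, "dy": 0, "dz": 0, "rx": 0, "ry": 0, "rz": 0}, {"dx": 0, "dy": 0, "dz": 0, "rx": 0, "ry": 0, "rz": 0}, {"dx": 0, "dy": 0, "dz": 0, "rx": 0, "ry": 0, "rz": 0}, {"dx": 0, "dy": 0, "dz": 0, "rx": 0, "ry": 0, "rz": 0}, {"dx": 0, "dy": 0, "dz": 0, "rx": 0, "ry": 0, "rz": 0}]' --jaw 0 --newtons 50

```text
clock: 6.08
tcp_pos: [0.6488, -0.1232, 0.1416]
orientation: [3.109, 0.448, 0.003]
contact_force: [-1.1, 0.1, 5.7]
grip_width: 0.011
gripper_force: 50.0
```

Call:
send_rows --deltas '[{"dx": 0, "dy": 0, "dz": 0, "rx": 0, "ry": 0, "rz": 0}, {"dx": 0, "dy": 0, "dz": 0, "rx": 0, "ry": 0, "rz": 0}, {"dx": 0, "dy": 0, "dz": 0, "rx": 0, "ry": 0, "rz": 0}]'

```text
clock: 6.33
tcp_pos: [0.6488, -0.1232, 0.1416]
orientation: [3.109, 0.448, 0.003]
contact_force: [-1.1, -0.1, 4.9]
grip_width: 0.011
gripper_force: 50.0
```

Call:
send_rows --deltas '[{"dx": -0.9, "dy": 2.9, "dz": 0, "rx": 0, "ry": 0, "rz": 0}, {"dx": -1.7, "dy": 5.8, "dz": 0, "rx": 0, "ry": 0, "rz": 0}, {"dx": -2.6, "dy": 8.6, "dz": 0, "rx": 0, "ry": 0, "rz": 0}, {"dx": -3.4, "dy": 11.5, "dz": 0, "rx": 0, "ry": 0, "rz": 0}, {"dx": -4.2, "dy": 14.4, "dz": 0, "rx": 0, "ry": 0, "rz": 0}]'

```text
clock: 6.75
tcp_pos: [0.6451, -0.1105, 0.1416]
orientation: [3.107, 0.446, 0.005]
contact_force: [1.4, -6.2, 5.0]
grip_width: 0.0111
gripper_force: 50.1
```

Call:
send_rows --deltas '[{"dx": -0.9, "dy": 2.9, "dz": 0, "rx": 0, "ry": 0, "rz": 0}, {"dx": -1.7, "dy": 5.8, "dz": 0, "rx": 0, "ry": 0, "rz": 0}, {"dx": -2.6, "dy": 8.6, "dz": 0, "rx": 0, "ry": 0, "rz": 0}, {"dx": -3.4, "dy": 11.5, "dz": 0, "rx": 0, "ry": 0, "rz": 0}, {"dx": -4.2, "dy": 14.4, "dz": 0, "rx": 0, "ry": 0, "rz": 0}]'

```text
clock: 7.17
tcp_pos: [0.6411, -0.0969, 0.1416]
orientation: [3.106, 0.445, 0.005]
contact_force: [2.6, -7.8, 5.0]
grip_width: 0.0109
gripper_force: 50.0
```

Call:
send_rows --deltas '[{"dx": 0, "dy": 0, "dz": 0, "rx": 0, "ry": 0, "rz": 0}, {"dx": 0, "dy": 0, "dz": 0, "rx": 0, "ry": 0, "rz": 0}, {"dx": 0, "dy": 0, "dz": 0, "rx": 0, "ry": 0, "rz": 0}]'

```text
clock: 7.42
tcp_pos: [0.6412, -0.097, 0.1416]
orientation: [3.106, 0.445, 0.005]
contact_force: [2.9, -6.2, 4.3]
grip_width: 0.0114
gripper_force: 50.0
```

```bash
python3 - <<'E'
from h import *
f=grab('wrist'); cv2.imwrite('pics/w4.png',f['frame'])
g=grab('scene'); cv2.imwrite('pics/s4.png',cv2.resize(g['frame'][170:330,300:510],None,fx=3,fy=3))
o=r.get_obs(); print(o['tcp_pos'],o['contact_force'],o['gripper_force'],o['grip_width'])
d=o['tcp_pos'][:2]-np.array([.6488,-.1232]); print('travel',d@np.array([-.282,.959]),'side',d@np.array([.959,.282]))
E
```

```text
[ 0.64116754 -0.09707478  0.14160057] [ 2.50899804 -6.77461483  4.44538391] 49.98156666755676 0.010859131617267806
travel 0.027206437194026285 side 4.778390652457073e-05
```

View pics/w4.png

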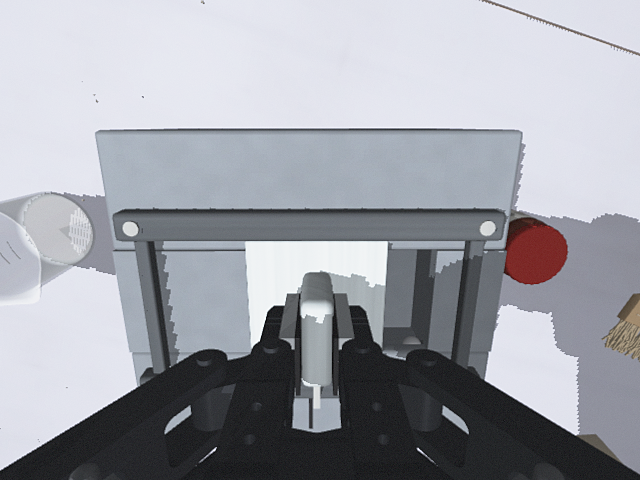

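View pics/s4.png

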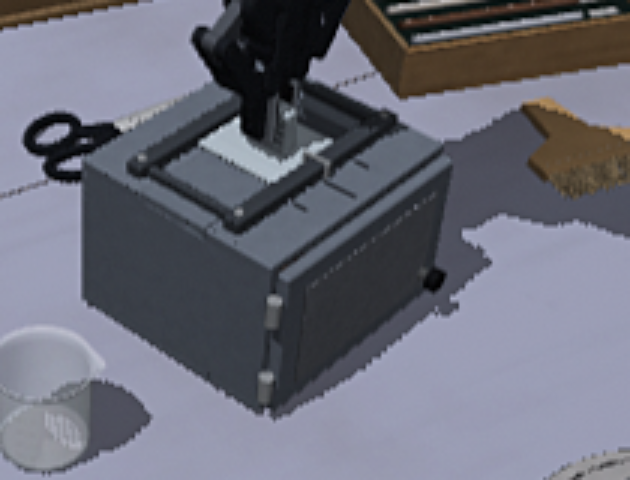

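The wrist view shows the pointer at (317,400) just right of the long mark at (311,412), about 2.5 mm short. The scene crop shows the door flush and the beaker upright. I add 2.8 mm and hold.

Call:
send_rows --deltas '[{"dx": -0.4, "dy": 1.4, "dz": 0, "rx": 0, "ry": 0, "rz": 0}, {"dx": -0.8, "dy": 2.7, "dz": 0, "rx": 0, "ry": 0, "rz": 0}, {"dx": -0.8, "dy": 2.7, "dz": 0, "rx": 0, "ry": 0, "rz": 0}, {"dx": -0.8, "dy": 2.7, "dz": 0, "rx": 0, "ry": 0, "rz": 0}, {"dx": -0.8, "dy": 2.7, "dz": 0, "rx": 0, "ry": 0, "rz": 0}]'

```text
clock: 7.93
tcp_pos: [0.6404, -0.0945, 0.1416]
orientation: [3.106, 0.445, 0.005]
contact_force: [2.1, -6.5, 4.3]
grip_width: 0.011
gripper_force: 50.0
```

Call:
send_rows --deltas '[{"dx": 0, "dy": 0, "dz": 0, "rx": 0, "ry": 0, "rz": 0}, {"dx": 0, "dy": 0, "dz": 0, "rx": 0, "ry": 0, "rz": 0}, {"dx": 0, "dy": 0, "dz": 0, "rx": 0, "ry": 0, "rz": 0}, {"dx": 0, "dy": 0, "dz": 0, "rx": 0, "ry": 0, "rz": 0}, {"dx": 0, "dy": 0, "dz": 0, "rx": 0, "ry": 0, "rz": 0}]'

```text
clock: 8.35
tcp_pos: [0.6404, -0.0945, 0.1416]
orientation: [3.106, 0.445, 0.005]
contact_force: [2.6, -5.7, 5.2]
grip_width: 0.0112
gripper_force: 50.0
```

```bash
python3 - <<'E'
from h import *
f=grab('wrist'); cv2.imwrite('pics/w5.png',cv2.resize(f['frame'][250:450,220:420],None,fx=3,fy=3))
o=r.get_obs(); d=o['tcp_pos'][:2]-np.array([.6488,-.1232]); print('travel',d@np.array([-.282,.959]),o['contact_force'],o['gripper_force'])
E
```

```text
travel 0.029860830731745943 [ 2.07715048 -7.1216733   5.44480157] 49.9774968624115
```

View pics/w5.png

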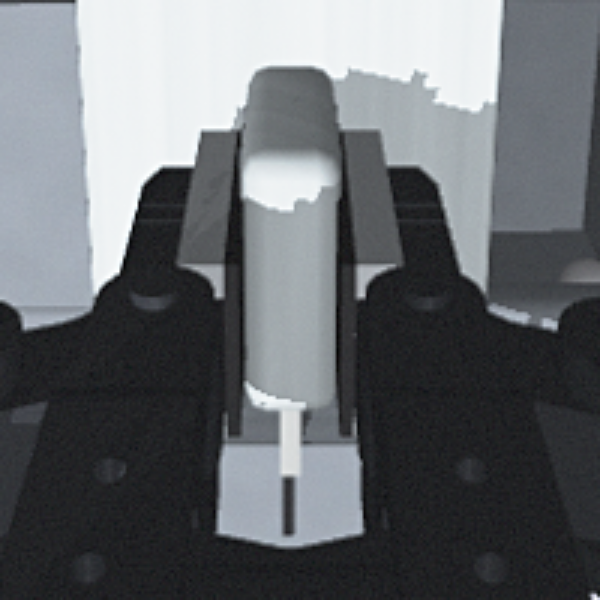

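The crop shows the pointer at (289,440) lined up with the long mark at (288,505), and the tab firmly gripped.

```bash
python3 -c "
from bench import r
print(r.hand_in())"
```

```text
the job is handed in; nothing more can be done
None
```

I handed the job in with the door pushed hard against its stop, the shutter gripped still at about 29.9 mm with its pointer on the long mark, and the beaker and jar upright when last seen; the hand-in returned no verdict.

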